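# Nip the gap gauge in the hand press and hold the knob

### The job

Check the gap of the small hand press: slide the blade of the flat gauge fully home into the press's slot, until the shoulder of its grip meets the press's face with the grip resting on the rail, and let go of it. Then, with the fingertips, push the spring-loaded knob on top straight down by about 10 mm, so that the foot nips the blade and the knob's own spring is about half compressed, never to its stop. Finish while still holding the knob pressed there, and leave the petri dishes and the tub where they are.

Things in the scene. Friction and masses are not known exactly. Their poses are not given: they have to be found in the camera images.
- press: aluminium hand press bolted to the worktop; place and yaw vary. Block 60 x 60 mm, 64 mm high. Origin on the worktop below the middle of its slotted face, which looks along its own +y (roughly the robot's left); the block is at y -60 to 0. From the face a rail 14 mm wide, its top 20 mm up, runs along +y to y = 125 mm. A flange 100 mm wide, 8 mm high (screws 13 mm) lies under the block
- slot_mouth (a point): middle of the lower edge of the slot's mouth, 40 mm above the worktop over the press's origin. The slot is 30 mm wide (flared to 38 mm at the mouth), 12 mm high, 60 mm deep along the press's -y; the raised foot inside leaves 8.5 mm of height. When the gauge is fully home, its grip on the rail and against the face, gauge_center is at press x 0, y 55, z 42 mm
- gauge_center (a point): centre of the loose gauge's grip, a grey block 18 mm (x) x 110 mm (y) x 44 mm (z) standing on the worktop on its 18 x 110 mm underside, 0.1 to 0.22 kg in all. Axes are the gauge's: the blade points along its -y (roughly the robot's right). Grip it across x; for the slot its axes must be parallel to the press's
- blade_tip (a point): tip of the gauge's steel blade, 105 mm from gauge_center along the gauge's -y. The blade is 26 mm wide (20 mm over the last 6 mm), 3 mm thick, projects 50 mm from the middle of the grip's -y end, 20.5 to 23.5 mm above the grip's underside; that end of the grip is the shoulder
- knob_top (a point): centre of the top of the black palm knob, 30 mm across and 10 mm thick, on the press's top at press x = 0, y = -30 mm; 92 mm above the worktop when released. It moves straight down
- ram (a joint): m. Travel of the press's foot: 0 up; 0.005 when it sits on the blade; 0.0085 on the empty slot's floor. It moves down first, with 2 to 3 N; it springs back
- knob (a joint): m. Further travel of the knob against its own spring, after the foot has met the blade: 0 released, 0.010 at its stop; starts at 3 N and grows by 1 N per mm (8 N at 0.005). The knob's top goes down by ram + knob in all; it springs back
- petri_a: petri dish, 66 mm across, 16 mm high, near the press. Origin at its underside; not to be disturbed
- petri_b: petri dish, 66 mm across, 16 mm high, near the front edge of the worktop. Origin at its underside; not to be disturbed
- wipe_tub: round tub, 68 mm across, 124 mm high, behind the gauge. Origin at its underside; not to be disturbed

How it is judged:
On the way:
1. the blade is fully home in the slot and the gauge let go, with the knob not yet pressed (y of gauge_center in the frame of press between 0.05 and 0.06 m and x of gauge_center in the frame of press between -0.005 and 0.005 m and z of gauge_center in the frame of press between 0.037 and 0.047 m and angle between the y axis of gauge_center and the y axis of press, either way round below 0.12 rad and angle between gauge_center's own z axis and vertical below 0.15 rad and contact force between the fingers and gauge below 0.1 N and value of joint each of ram, knob below 0.0015 m), for 0.2 s.
At the end, for the whole second after the job is handed in: the gauge is home (shoulder within 5 mm of the face, 5 mm sideways, 0.12 rad, upright on the rail) and not touched by the fingers; the foot sits on the blade (ram 3.5 to 6.5 mm); the fingertips hold the knob steady with its spring half compressed (knob 2.5 to 7.5 mm, over 3 N) (y of gauge_center in the frame of press between 0.05 and 0.06 m and x of gauge_center in the frame of press between -0.005 and 0.005 m and z of gauge_center in the frame of press between 0.037 and 0.047 m and angle between the y axis of gauge_center and the y axis of press, either way round below 0.12 rad and angle between gauge_center's own z axis and vertical below 0.15 rad and contact force between the fingers and gauge below 0.1 N and value of joint ram between 0.0035 and 0.0065 m and value of joint knob between 0.0025 and 0.0075 m and velocity of joint knob between -0.005 and 0.005 m/s and contact force between the fingers and press above 3 N); the arm keeps its last pose, push and grip.
It fails at once if the knob is pushed to its stop (value of joint knob above 0.0096 m).
It fails at once if the petri dish is disturbed (distance of petri_a from where it was at the start of the episode above 0.02 m).
It fails at once if the petri dish is disturbed (distance of petri_b from where it was at the start of the episode above 0.02 m).
It fails at once if the tub is disturbed (distance of wipe_tub from where it was at the start of the episode above 0.02 m).
It also fails if it takes over 48 s, if anything falls off the work surface, if the arm or the gripper's body presses on something with over 40 N, if the wrist force passes 120 N, or if a joint passes its speed limit or range.

### The arm

A 7-joint arm with a two-finger parallel gripper is mounted at the origin on a cart in front of the work surface, level with it; the furniture and walls round the work are solid. World frame = base frame: x ahead of the robot, y to its left, z up, the work surface at z = 0. Lengths are in m, angles in rad, forces in N, time in s.
With the tool pointing down it reaches from about 0.4 to 0.875 m from the base axis. Payload 6.5 kg.
Tool frame: the origin (TCP) lies where the fingers leave the gripper's body, on its centre line; the fingertips stand 73 mm ahead of it and the grasp point (between the pads) lies manip.grip_point_offset ahead of it (manip.grip_point_offset is the distance from the TCP to the grasp point, in m); z points along the fingers, y is the line along which they close (so a half turn about z gives the same grasp; the last joint's range is limited). The gripper opens to 85 mm and grips with 20 to 120 N. Pads are 22 mm wide; open, the fingers measure 114 mm over their backs; the gripper's body (76 mm by 85 mm) begins 54 mm behind the grasp point. The pads swing forward as they close: fully open they stand 13 mm farther back than shut.
Start: joints at [-1.211, 0.536, -0.004, 1.538, 0.003, 1.067, -0.071], TCP at [0.268, 0.592, 0.304] pointing down, gripper open.
Joint ranges: [-2.7, 2.7], [-0.37, 2.16], [-1.27, 1.26], [0.24, 2.4], [-1.31, 4.45], [0.19, 1.91], [-2.76, 2.76]. Speed limits (rad/s): [2.39, 2.39, 3.14, 3.14, 3.14, 3.14, 3.14].

### API

Orientations are given as a rotation vector (axis times angle).
In Python, from rig import telemetry, grab_frame, manip gives the robot as it stands.
- The arm moves only by the tool move_arm, never from a script. Its argument "steps" is a list that holds one entry, the list of rows, each a list of 5 numbers: the opening, from 0 (shut) to 1 (fully open), then the shift along the tool's x, y, z in mm, then the turn about the tool's z in rad. A call has 1 to 5 rows; each row is the pose to reach, as a shift and turn from the pose commanded when the call began, along the tool's axes at that moment; what a row does not reach only later rows make up. A row lasts 1/10 s, in which the tool goes at most 50 mm and 8.59 degrees, less where a joint would pass 70% of its speed; a pose out of reach is approached as far as the arm can. A call with a gripper value outside its range is refused whole. The fingers move at their own pace and stop on an object; the grip force is fixed at half the most. Time passes only in rows, so rows that repeat a pose let the fingers close. It gives the time, the measured TCP pose, the force, the opening and the grip force at its end, in the units of the state.
- telemetry.sense(): the state, without advancing time (a new reading comes with each control period).
- grab_frame(name): name is "side" or "top" or "wrist"; returns a dict with "frame" (420x560x3 uint8, red, green, blue), "depth" (420x560 float32, m along the optical axis (not along the pixel's ray), 0 where there is no reading), "fx", "fy", "cx", "cy" (pixels), "extrinsics" (4x4, takes a point from world to camera coordinates); the wrist camera has in their place "mount" (4x4, takes a point from camera to tool coordinates, whose origin is the TCP and whose axes are the flange's). Camera axes: x right, y up, looking along -z (the intrinsics and any distortion apply to the point x, -y, -z); pixel columns grow to the right and rows downward; lengths in m; the calibration is good to about 2 mm. A picture is of the moment at which its call begins: read the wrist's pose just before it.
- manip.sign_off(): hands the job in; it is judged then, once.
The state is a dict: "time_s": time; "joint_positions": joint angles; "qd": joint speeds; "tau": joint torques, N m; "position": TCP position; "tcp_rot": TCP orientation; "ft_force": force on the tool from outside, world axes, zero at the start; "moment": the same for the moment, N m; "gripper_width": finger opening in m; "grasp_force": force on a finger pad.
Only numpy, scipy, OpenCV 4.12 (cv2) and the standard library are available. Lean on these libraries where they do the work, as an engineer would, in place of code of your own. Each camera call takes 0.05 s, during which the arm holds its last target. There are 200 camera calls.

## Working session

There is one attempt and no reset: what is moved stays moved. The work goes in short steps, Python scripts to look and compute and a tool call to move; the robot and the scene stay as the last step left them, time stands still between calls to the robot, and variables do not carry over. Pictures are saved under pics/ and viewed, at most 10 in all, crops included, and the job is handed in when it is done.

Besides the shell and the picture viewer there is one more tool, called after "Emit:" in YAML: its name, and indented under it one key for each argument. move_arm: Moves the arm, as the interface text tells. Its arguments: {"type":"object","properties":{"steps":{"type":"array","items":{"type":"array","items":{"type":"array","items":{"type":"number"}}}}},"required":["steps"]}

```bash
mkdir -p pics; ls
cat > h.py <<'E'
import numpy as np, cv2
from scipy.spatial.transform import Rotation as R
from rig import telemetry, grab_frame, manip
def cloud(name):
    s=telemetry.sense(); f=grab_frame(name); d=f["depth"].astype(float)
    v,u=np.mgrid[:420,:560]
    P=np.stack([(u-f["cx"])/f["fx"]*d,-(v-f["cy"])/f["fy"]*d,-d],-1)
    if "mount" in f:
        T=np.eye(4);T[:3,:3]=R.from_rotvec(s["tcp_rot"]).as_matrix();T[:3,3]=s["position"];T=T@f["mount"]
    else: T=np.linalg.inv(f["extrinsics"])
    W=P@T[:3,:3].T+T[:3,3]; W[d<=0]=np.nan
    return f,W,T
def save(f,n): cv2.imwrite("pics/"+n,f["frame"][:,:,::-1])
E
python3 - <<'E'
from h import *
s=telemetry.sense();print(s,manip.grip_point_offset)
for n in("top","side"):
    f,W,T=cloud(n);save(f,n+"0.png");np.save(n+".npy",W);print([k for k in f],T[:3,3],{k:v for k,v in f.items() if 'dist' in k})
a=[cv2.imread(f"pics/{n}0.png") for n in("top","side")]
E
```

```text
pics
{'time_s': 0.0, 'joint_positions': array([-1.21123481,  0.53719305, -0.00444796,  1.53888189,  0.00257175,
        1.06729635, -0.07116641]), 'qd': array([-0.00133022,  0.00043767,  0.00172291,  0.00085584,  0.00063307,
       -0.00128704,  0.00220221]), 'tau': array([-1.41213872e-05, -5.83409464e+01,  1.04873411e+00, -2.59110492e+01,
        1.23524902e-02,  9.46043059e-03,  6.09396906e-06]), 'position': array([0.26824556, 0.59150508, 0.30299204]), 'tcp_rot': array([-6.63532772e-01, -3.07043781e+00,  2.75093840e-03]), 'ft_force': array([-0.27964376,  0.56508442,  0.18224746]), 'moment': array([-0.00640273,  0.0933447 ,  0.00970336]), 'grasp_force': 0.0, 'gripper_width': 0.08516740535727436} 0.0539
['frame', 'depth', 'fx', 'fy', 'cx', 'cy', 'extrinsics'] [0.41465724 0.01483364 1.0655711 ] {}
['frame', 'depth', 'fx', 'fy', 'cx', 'cy', 'extrinsics'] [0.70290488 0.70174244 0.63523178] {}
```

View pics/top0.png

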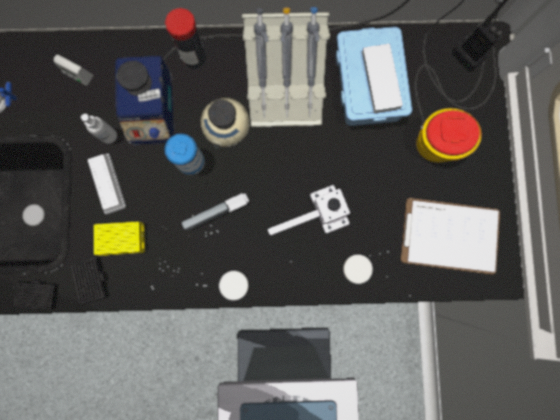

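View pics/side0.png

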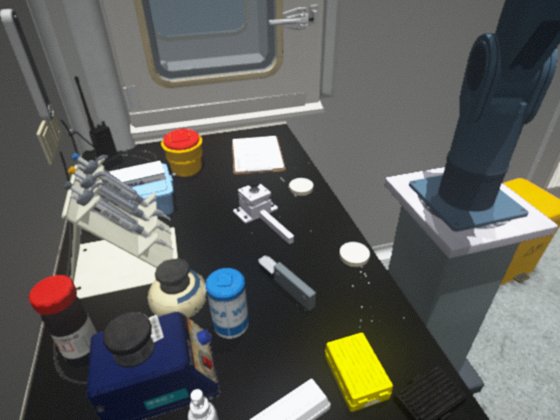

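The top view shows the gauge at (205,212) with its blade tip at (247,197). The press is at (330,207), its rail ending at (270,232) and its knob at (333,205). The dishes are at (358,268) and (233,285), the tub at (185,155). The side view agrees.

Run:
```python
from h import *
W=np.load("top.npy")
def reg(W,u0,u1,v0,v1,z0,z1):
    Q=W[v0:v1,u0:u1].reshape(-1,3); return Q[(Q[:,2]>z0)&(Q[:,2]<z1)]
def rect(Q,n):
    r=cv2.minAreaRect((Q[:,:2]*1000).astype(np.float32)); print(n,len(Q),np.round(r[0],1),np.round(r[1],1),round(r[2],1),"z",np.median(Q[:,2]).round(4), "mean",Q.mean(0).round(4))
rect(reg(W,175,255,190,235,.034,.06),"grip")
rect(reg(W,175,255,190,235,.012,.03),"blade")
rect(reg(W,262,318,200,240,.012,.027),"rail")
rect(reg(W,305,355,180,235,.055,.075),"block")
rect(reg(W,305,355,180,235,.085,.1),"knob")
rect(reg(W,340,375,250,285,.01,.03),"pa")
rect(reg(W,215,250,268,302,.01,.03),"pb")
rect(reg(W,160,210,130,180,.11,.14),"tub")
```

```text
grip 397 [535.7 182.1] [ 18.8 109.7] 24.1 z 0.0432 mean [0.5347 0.182  0.0429]
blade 289 [547.1 159.4] [ 26.6 158.3] 22.6 z 0.023 mean [0.5599 0.1234 0.0227]
rail 335 [517.8 -24.4] [ 33.8 128.5] 30.2 z 0.0191 mean [ 0.5171 -0.0232  0.019 ]
block 564 [ 547.6 -109.5] [60.3 60.6] 20.0 z 0.0631 mean [ 0.5463 -0.1081  0.063 ]
knob 139 [ 547.3 -109.2] [26.7 28.6] 88.4 z 0.0908 mean [ 0.547  -0.109   0.0908]
pa 636 [ 403.4 -168.2] [65.9 62.5] 87.7 z 0.0155 mean [ 0.4037 -0.1681  0.0154]
pb 647 [374.5 121.4] [63.8 64.8] 43.4 z 0.0157 mean [0.3744 0.1212 0.0158]
tub 775 [673.1 220.7] [67.4 65.9] 43.6 z 0.1205 mean [0.6714 0.22   0.1205]
```

```bash
cat >> h.py <<'E'
def plan(x,y,z,yaw_deg):
    """shift (tool mm) and turn to put TCP at xyz with tool y along +-(cos yaw, sin yaw)"""
    s=telemetry.sense(); M=R.from_rotvec(s["tcp_rot"]).as_matrix()
    d=M.T@(np.array([x,y,z])-s["position"])*1000
    t=M.T@np.array([np.cos(np.radians(yaw_deg)),np.sin(np.radians(yaw_deg)),0])
    a=np.arctan2(-t[0],t[1]); a=(a+np.pi/2)%np.pi-np.pi/2
    print("shift",d.round(1),"turn",a.round(4),"q7",s["joint_positions"][6].round(3),"tilt",np.degrees(np.arccos(-M[2,2])).round(2),"yaw_y",np.degrees(np.arctan2(M[1,1],M[0,1])).round(2),"t",round(s["time_s"],2),"F",s["ft_force"].round(2),"w",round(s["gripper_width"],4),"pos",s["position"].round(4))
E
python3 -c "
from h import *
plan(.5357,.182,.20,23.8)"
```

```text
shift [-412.7 -262.4  103.6] turn 0.7297 q7 -0.071 tilt 0.09 yaw_y 65.61 t 0.1 F [-0.88 -0.1   1.04] w 0.0855 pos [0.2683 0.5916 0.3031]
```

Emit:
move_arm:
  steps:
    - [[1, -41, -26, 0, 0.07], [1, -82, -52, 0, 0.14], [1, -124, -78, 0, 0.21], [1, -165, -104, 0, 0.29], [1, -206, -131, 0, 0.36]]

```text
time_s: 0.6
position: [0.4027, 0.3857, 0.3037]
tcp_rot: [-1.207, -2.9, 0.0]
ft_force: [1.0, 0.5, 0.0]
gripper_width: 0.0857
grasp_force: 0.0
```

```bash
python3 -c "
from h import *
plan(.5357,.182,.20,23.8)"
```

```text
shift [-238.3  -49.1  103.7] turn 0.3665 q7 -0.013 tilt 0.02 yaw_y 44.8 t 0.6 F [1.02 0.53 0.  ] w 0.0857 pos [0.4027 0.3857 0.3037]
```

Emit:
move_arm:
  steps:
    - [[1, -44, -10, 8, 0.07], [1, -90, -20, 20, 0.14], [1, -135, -30, 40, 0.21], [1, -180, -40, 60, 0.29], [1, -220, -47, 80, 0.36]]

```text
time_s: 1.1
position: [0.525, 0.1964, 0.2232]
tcp_rot: [1.708, 2.636, -0.0]
ft_force: [0.2, 0.2, 0.4]
gripper_width: 0.0854
grasp_force: 0.0
```

Emit:
move_arm:
  steps:
    - [[1, -14, 6, 15, 0.007], [1, -14, 6, 20, 0.007], [1, -14, 6, 20, 0.007]]

```text
time_s: 1.4
position: [0.5345, 0.1888, 0.203]
tcp_rot: [-1.711, -2.633, 0.003]
ft_force: [-0.5, 0.6, -0.3]
gripper_width: 0.0856
grasp_force: 0.0
```

Run:
```python
from h import *
plan(.5357,.182,.20,23.8)
f,W,T=cloud("wrist");save(f,"w0.png")
Q=W.reshape(-1,3)
def rect(Q,n):
    r=cv2.minAreaRect((Q[:,:2]*1000).astype(np.float32)); print(n,len(Q),np.round(r[0],1),np.round(r[1],1),round(r[2],1),"z",np.median(Q[:,2]).round(4))
G=Q[np.hypot(Q[:,0]-.5357,Q[:,1]-.182)<.065]
rect(G[(G[:,2]>.034)&(G[:,2]<.055)],"grip")
```

```text
shift [-6.7 -1.7  3. ] turn 0.0031 q7 0.15 tilt 0.14 yaw_y 23.98 t 1.4 F [-0.47  0.62 -0.32] w 0.0856 pos [0.5345 0.1888 0.203 ]
grip 3320 [535.7 179.9] [ 18.5 109.4] 24.3 z 0.0448
```

View pics/w0.png

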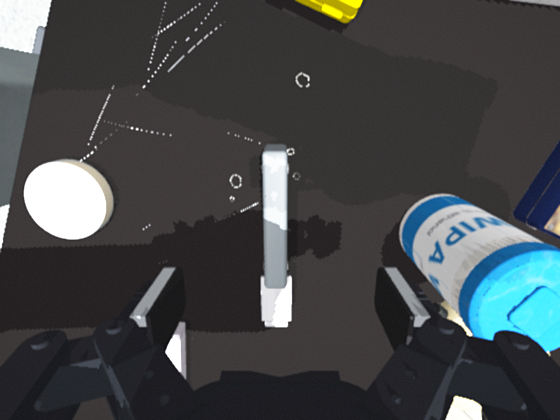

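The wrist view shows the grip at (275,215), the blade tip at (276,325), and the gauge between the open fingers. The tub is well clear.

```bash
python3 -c "
from h import *
plan(.5357,.180,.086,24.2)"
```

```text
shift [ -9.4  -2.9 117.7] turn -0.0026 q7 0.15 tilt 0.07 yaw_y 24.05 t 1.45 F [0.83 0.49 0.54] w 0.0852 pos [0.5347 0.1897 0.2038]
```

Emit:
move_arm:
  steps:
    - [[1, -9, -3, 25, -0.003], [1, -9, -3, 60, -0.003], [1, -9, -3, 90, -0.003], [1, -9, -3, 110, -0.003], [1, -9, -3, 117, -0.003]]

```text
time_s: 1.95
position: [0.5349, 0.1806, 0.0857]
tcp_rot: [-1.703, -2.637, 0.002]
ft_force: [0.0, 0.6, -0.4]
gripper_width: 0.0851
grasp_force: 0.0
```

```bash
python3 -c "
from h import *
plan(.5357,.180,.086,24.2)"
```

```text
shift [-0.9  0.5 -0.3] turn 0.0014 q7 0.214 tilt 0.14 yaw_y 24.28 t 1.95 F [ 0.    0.57 -0.36] w 0.0851 pos [0.5349 0.1806 0.0857]
```

Emit:
move_arm:
  steps:
    - [[0, 0, 0, 0, 0], [0, 0, 0, 0, 0], [0, 0, 0, 0, 0], [0, 0, 0, 0, 0], [0, 0, 0, 0, 0]]

```text
time_s: 2.45
position: [0.5369, 0.1792, 0.0878]
tcp_rot: [1.708, 2.636, 0.002]
ft_force: [-1.1, -0.5, 1.8]
gripper_width: 0.0168
grasp_force: 59.4
```

Emit:
move_arm:
  steps:
    - [[0, 0, 0, 0, 0], [0, 0, 0, 0, 0], [0, 0, 0, -10, 0], [0, 0, 0, -25, 0], [0, 0, 0, -40, 0]]

```text
time_s: 2.95
position: [0.5364, 0.1789, 0.1282]
tcp_rot: [1.708, 2.636, -0.0]
ft_force: [-0.0, 0.6, -1.1]
gripper_width: 0.0169
grasp_force: 58.9
```

```bash
python3 -c "
from h import *
k=np.array([.547,-.109]);y=np.array([-np.sin(np.radians(20)),np.cos(np.radians(20))]);p=k+.165*y;print(p)
plan(p[0],p[1],.132,20.)"
```

```text
[0.49056668 0.04604928]
shift [-102.5  -96.1   -3.8] turn 0.0718 q7 0.2 tilt 0.01 yaw_y 24.12 t 2.95 F [-0.01  0.61 -1.1 ] w 0.0169 pos [0.5364 0.1789 0.1282]
```

Emit:
move_arm:
  steps:
    - [[0, -15, -14, -4, 0.02], [0, -42, -39, -4, 0.04], [0, -70, -66, -4, 0.06], [0, -92, -86, -4, 0.072], [0, -102, -96, -4, 0.072]]

```text
time_s: 3.45
position: [0.4898, 0.0437, 0.132]
tcp_rot: [1.806, 2.569, -0.001]
ft_force: [-0.0, 0.3, -1.2]
gripper_width: 0.0172
grasp_force: 58.9
```

Run:
```python
from h import *
plan(.49,.046,.132,20)
f,W,T=cloud("wrist");save(f,"w1.png");np.save("w1.npy",W)
f,W,T=cloud("side");save(f,"s1.png");np.save("s1.npy",W)
f,W,T=cloud("top");np.save("t1.npy",W)
```

```text
shift [2.1 0.9 0. ] turn -0.0037 q7 0.362 tilt 0.06 yaw_y 19.79 t 3.45 F [-0.01  0.3  -1.18] w 0.0172 pos [0.4898 0.0437 0.132 ]
```

View pics/w1.png

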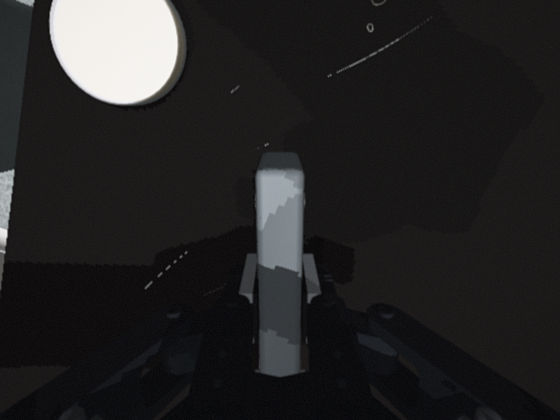

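View pics/s1.png

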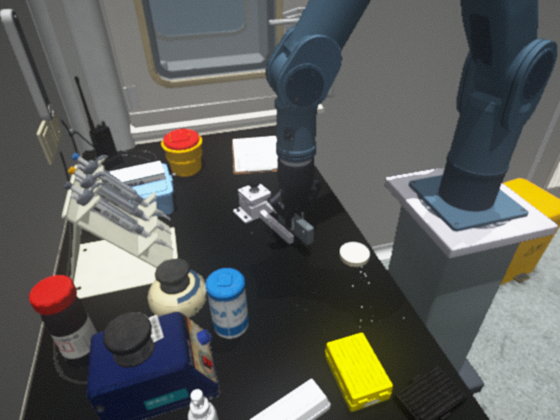

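The wrist view shows the held grip from its +y end (around (280,160) to (280,370)), straight in the fingers. The side view shows the gauge at (302,228) beside the rail end at (287,238). I'll measure both in the same frames.

Run:
```python
from h import *
def rect(Q,n):
    if len(Q)<8: print(n,len(Q));return
    r=cv2.minAreaRect((Q[:,:2]*1000).astype(np.float32)); print(n,len(Q),np.round(r[0],1),np.round(r[1],1),round(r[2],1),"z",np.median(Q[:,2]).round(4))
k=np.array([.547,-.109]);a=np.radians(20);X=np.array([np.cos(a),np.sin(a)]);Y=np.array([-np.sin(a),np.cos(a)]);O=k+.03*Y
for n in("w1","s1","t1","top","side"):
    Q=np.load(n+".npy").reshape(-1,3); Q=Q[~np.isnan(Q[:,0])]
    L=np.c_[(Q[:,:2]-O)@X,(Q[:,:2]-O)@Y,Q[:,2]]   # approx press frame
    s=lambda x0,x1,y0,y1,z0,z1: L[(L[:,0]>x0)&(L[:,0]<x1)&(L[:,1]>y0)&(L[:,1]<y1)&(L[:,2]>z0)&(L[:,2]<z1)]
    rect(s(-.02,.02,.01,.14,.015,.024),n+" rail")
    B=s(-.045,.045,-.07,.01,.058,.068); rect(B,n+" block")
    rect(s(-.03,.03,-.06,0,.086,.096),n+" knob")
    if n in("w1","s1","t1"):
        rect(s(-.02,.02,.07,.2,.08,.096),n+" gauge"); rect(s(-.025,.025,.02,.075,.06,.075),n+" blade")
    # rail centre line: per-y mid
    r=s(-.02,.02,.01,.13,.0165,.0225)
    m=[(y,(r[abs(r[:,1]-y)<.01,0].min()+r[abs(r[:,1]-y)<.01,0].max())*500) for y in np.arange(.02,.13,.02) if (abs(r[:,1]-y)<.01).sum()>3]
    print("  rail mid mm",[(round(y,2),round(v,1)) for y,v in m])
```

```text
w1 rail 0
w1 block 0
w1 knob 0
w1 gauge 10502 [ -0.6 142.5] [38.9 92.5] 13.7 z 0.089
w1 blade 0
  rail mid mm []
s1 rail 212 [-1.7 66.3] [109.8  15.9] 89.9 z 0.0203
s1 block 309 [ -1.3 -32.8] [60.6 63.3] 0.9 z 0.0646
s1 knob 80 [ -2.8 -32.8] [29.5 27.2] 57.6 z 0.0924
s1 gauge 268 [  2.1 134.2] [ 35.9 108.2] 7.5 z 0.0882
s1 blade 37 [ 7.2 49.2] [47.9  7.2] 83.3 z 0.0676
  rail mid mm [(np.float64(0.02), np.float64(-1.1)), (np.float64(0.04), np.float64(-1.4)), (np.float64(0.06), np.float64(-2.0)), (np.float64(0.08), np.float64(-1.2)), (np.float64(0.1), np.float64(-1.1)), (np.float64(0.12), np.float64(-0.6))]
t1 rail 45 [ 0.3 19.1] [13.9 17.3] 5.0 z 0.0198
t1 block 556 [  0.5 -30.4] [60.1 60.6] 0.1 z 0.0631
t1 knob 138 [  0.5 -30.2] [26.3 29.3] 67.4 z 0.0907
t1 gauge 0
t1 blade 212 [ 0.9 53.7] [41.8 25.9] 89.9 z 0.0667
  rail mid mm [(np.float64(0.02), np.float64(0.6))]
top rail 288 [ 0.8 67.3] [ 14.4 114.2] 0.1 z 0.0192
top block 556 [  0.4 -30.7] [60.6 60.3] 90.0 z 0.0631
top knob 138 [  0.2 -30.3] [26.7 28.6] 68.4 z 0.0908
  rail mid mm [(np.float64(0.02), np.float64(0.7)), (np.float64(0.04), np.float64(0.7)), (np.float64(0.06), np.float64(0.7)), (np.float64(0.08), np.float64(0.8)), (np.float64(0.1), np.float64(1.2)), (np.float64(0.12), np.float64(1.0))]
side rail 214 [-1.5 66. ] [111.6  15.7] 89.5 z 0.0203
side block 308 [ -2.  -33.3] [62.  61.5] 88.6 z 0.0645
side knob 80 [ -0.8 -31.9] [27.2 26.8] 7.4 z 0.0924
  rail mid mm [(np.float64(0.02), np.float64(-2.0)), (np.float64(0.04), np.float64(-1.1)), (np.float64(0.06), np.float64(-1.6)), (np.float64(0.08), np.float64(-1.2)), (np.float64(0.1), np.float64(-1.6)), (np.float64(0.12), np.float64(-0.6))]
```

The top view puts the blade within 0.5 mm of the rail and slot centreline, yaw within 0.3°. Next I lower to 2 mm above the rail and approach.

Emit:
move_arm:
  steps:
    - [[0, 0, 0, 10, 0], [0, 0, 0, 19, 0], [0, 0, 0, 22, 0], [0, -8, 0, 22, 0], [0, -16, 0, 22, 0]]

```text
time_s: 4.1
position: [0.4961, 0.0321, 0.1084]
tcp_rot: [-1.8, -2.575, 0.0]
ft_force: [-0.2, 0.3, -0.2]
gripper_width: 0.0172
grasp_force: 59.0
```

Run:
```python
from h import *
plan(.49,.046,.11,20)
k=np.array([.547,-.109]);a=np.radians(20);X=np.array([np.cos(a),np.sin(a)]);Y=np.array([-np.sin(a),np.cos(a)]);O=k+.03*Y
for n in("side","top"):
    f,W,T=cloud(n); Q=W.reshape(-1,3)
    if n=="side":
        cv2.imwrite("pics/s2.png",cv2.resize(f["frame"][150:270,210:350,::-1],None,fx=5,fy=5,interpolation=cv2.INTER_CUBIC))
    L=np.c_[(Q[:,:2]-O)@X,(Q[:,:2]-O)@Y,Q[:,2]]
    for nm,b in(("blade",(-.025,.025,.003,.065,.036,.056)),("gaugetop",(-.02,.02,.05,.18,.06,.072))):
        S=L[(L[:,0]>b[0])&(L[:,0]<b[1])&(L[:,1]>b[2])&(L[:,1]<b[3])&(L[:,2]>b[4])&(L[:,2]<b[5])]
        if len(S)>8: r=cv2.minAreaRect((S[:,:2]*1000).astype(np.float32));print(n,nm,len(S),np.round(r,1) if 0 else r,np.median(S[:,2]),(S[:,1].min(),S[:,1].max()))
```

```text
shift [15.2 -0.9 -1.5] turn 0.0016 q7 0.403 tilt 0.03 yaw_y 20.09 t 4.1 F [-0.16  0.33 -0.25] w 0.0172 pos [0.4961 0.0321 0.1084]
side blade 29 ((11.54227066040039, 37.094749450683594), (47.737056732177734, 6.859362602233887), 82.67188262939453) 0.04424714500021876 (np.float64(0.013444048526579974), np.float64(0.06114057391975557))
side gaugetop 213 ((2.1157498359680176, 122.63034057617188), (33.560977935791016, 106.76763153076172), 10.234428405761719) 0.06506232929986755 (np.float64(0.06711442271210757), np.float64(0.17631626409762216))
top blade 190 ((1.9671621322631836, 38.0418701171875), (43.89694595336914, 26.013671875), 89.92588806152344) 0.04354501615786455 (np.float64(0.016080450796503054), np.float64(0.0600066716844692))
```

View pics/s2.png

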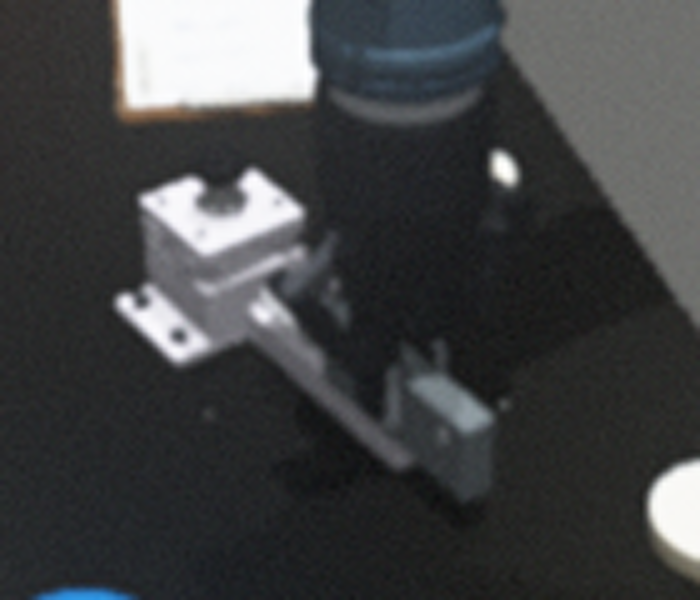

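The crop shows the blade just in front of the slot at (270,310) and the grip over the rail. By measurement the blade tip is about 15 mm from the face, 1.3 mm too far along +x and about 1 mm above the slot floor. I'll correct and insert slowly.

Emit:
move_arm:
  steps:
    - [[0, -3, -1, -1, 0], [0, -9, -1, -1, 0], [0, -15, -1, -1, 0], [0, -21, -1, -1, 0], [0, -27, -1, -1, 0]]

```text
time_s: 4.7
position: [0.5045, 0.0053, 0.1099]
tcp_rot: [1.802, 2.573, -0.0]
ft_force: [-0.8, 0.7, -1.4]
gripper_width: 0.0172
grasp_force: 59.0
```

Emit:
move_arm:
  steps:
    - [[0, -6, 0, 0, 0], [0, -12, 0, 0, 0], [0, -18, 0, 0, 0], [0, -24, 0, 0, 0], [0, -28, 0, 0, 0]]

```text
time_s: 5.2
position: [0.514, -0.0211, 0.1099]
tcp_rot: [1.802, 2.573, -0.0]
ft_force: [0.5, -0.5, -1.2]
gripper_width: 0.017
grasp_force: 59.0
```

```bash
cat > m.py <<'E'
from h import *
plan(.518,-.029,.11,20)
k=np.array([.547,-.109]);a=np.radians(20);X=np.array([np.cos(a),np.sin(a)]);Y=np.array([-np.sin(a),np.cos(a)]);O=k+.03*Y
for n in("side","top"):
    f,W,T=cloud(n); Q=W.reshape(-1,3); save(f,n+"_last.png")
    L=np.c_[(Q[:,:2]-O)@X,(Q[:,:2]-O)@Y,Q[:,2]]
    for nm,b in(("blade",(-.025,.025,.003,.065,.036,.056)),("gaugetop",(-.012,.012,.002,.18,.06,.072))):
        S=L[(L[:,0]>b[0])&(L[:,0]<b[1])&(L[:,1]>b[2])&(L[:,1]<b[3])&(L[:,2]>b[4])&(L[:,2]<b[5])]
        if len(S)>8: r=cv2.minAreaRect((S[:,:2]*1000).astype(np.float32));print(n,nm,len(S),np.round(np.hstack([r[0],r[1],r[2]]),1),np.median(S[:,2]).round(4),(S[:,1].min().round(4),S[:,1].max().round(4)))
E
python3 m.py
```

```text
shift [-8.8  1.  -0.1] turn -0.0004 q7 0.497 tilt 0.01 yaw_y 19.97 t 5.2 F [ 0.46 -0.52 -1.23] w 0.017 pos [ 0.514  -0.0211  0.1099]
side blade 17 [11.8 34.4 60.9  8.8 79.2] 0.0453 (np.float64(0.0037), np.float64(0.0636))
side gaugetop 173 [  0.   63.9 109.9  23.2  87.9] 0.0663 (np.float64(0.009), np.float64(0.1189))
```

Emit:
move_arm:
  steps:
    - [[0, -3, 0, 0, 0], [0, -6, 0, 0, 0], [0, -7, 0, 1, 0], [0, -8, 0, 1, 0]]

```text
time_s: 5.7
position: [0.5165, -0.0279, 0.1088]
tcp_rot: [-1.802, -2.573, 0.0]
ft_force: [-0.4, -0.1, -1.9]
gripper_width: 0.0169
grasp_force: 59.0
```

Emit:
move_arm:
  steps:
    - [[0, -1, 0, 0.5, 0], [0, -2, 0, 0.5, 0], [0, -2, 0, 0.5, 0]]

```text
time_s: 6.0
position: [0.5172, -0.0299, 0.1084]
tcp_rot: [1.802, 2.573, -0.0]
ft_force: [0.3, 0.2, -2.1]
gripper_width: 0.017
grasp_force: 59.0
```

Emit:
move_arm:
  steps:
    - [[0, -1, 0, 0, 0], [0, -2, 0, 0, 0], [0, -2, 0, 0, 0]]

```text
time_s: 6.3
position: [0.518, -0.0318, 0.1085]
tcp_rot: [1.802, 2.573, 0.0]
ft_force: [-0.2, -0.0, -1.2]
gripper_width: 0.0167
grasp_force: 59.0
```

```bash
python3 m.py
```

```text
shift [ 2.7  1.  -1.5] turn -0.0002 q7 0.517 tilt 0.01 yaw_y 19.99 t 6.3 F [-0.24 -0.03 -1.16] w 0.0167 pos [ 0.518  -0.0318  0.1085]
side blade 56 [ 7.9 41.8 36.  59.8 29.8] 0.0475 (np.float64(0.007), np.float64(0.0648))
side gaugetop 167 [ -0.8  55.7 105.2  22.8  85.8] 0.065 (np.float64(0.0031), np.float64(0.1084))
```

Emit:
move_arm:
  steps:
    - [[0, -0.5, 0, 0, 0], [0, -1, 0, 0, 0], [0, -1.5, 0, 0, 0], [0, -1.5, 0, 0, 0]]

```text
time_s: 6.8
position: [0.5184, -0.0332, 0.1084]
tcp_rot: [1.802, 2.573, -0.0]
ft_force: [0.6, -0.5, -2.4]
gripper_width: 0.0171
grasp_force: 59.0
```

Emit:
move_arm:
  steps:
    - [[0, -0.5, 0, 0.3, 0], [0, -1, 0, 0.7, 0], [0, -1, 0, 0.7, 0]]

```text
time_s: 7.1
position: [0.5186, -0.0335, 0.1078]
tcp_rot: [-1.801, -2.573, -0.001]
ft_force: [-2.7, 2.6, 3.2]
gripper_width: 0.0172
grasp_force: 59.6
```

Both contacts show: about 3.4 N at the face and about 5 N on the rail. I'll let go.

Emit:
move_arm:
  steps:
    - [[0.5, 0, 0, 0, 0], [0.5, 0, 0, 0, 0], [0.5, 0, 0, 0, 0], [0.5, 0, 0, 0, 0], [0.5, 0, 0, 0, 0]]

```text
time_s: 7.6
position: [0.5188, -0.0341, 0.1077]
tcp_rot: [1.802, 2.573, -0.0]
ft_force: [0.3, 0.1, 0.8]
gripper_width: 0.0429
grasp_force: 0.0
```

```bash
python3 m.py
```

```text
shift [ 5.1  1.  -2.3] turn -0.0002 q7 0.521 tilt 0.01 yaw_y 19.99 t 7.6 F [0.32 0.05 0.79] w 0.0429 pos [ 0.5188 -0.0341  0.1077]
side blade 68 [ 0.5 51.4 49.7 24.1  2.5] 0.0483 (np.float64(0.0395), np.float64(0.0637))
side gaugetop 173 [-1.  61.7 92.3 18.3 89.1] 0.0642 (np.float64(0.0155), np.float64(0.1078))
```

Emit:
move_arm:
  steps:
    - [[0.5, 0, 0, -10, 0], [0.5, 0, 0, -30, 0], [0.5, 0, 0, -60, 0], [0.5, 0, 0, -85, 0], [0.3, 0, 0, -97, 0]]

```text
time_s: 8.2
position: [0.5198, -0.0342, 0.2073]
tcp_rot: [1.801, 2.571, 0.003]
ft_force: [-0.3, -0.4, 0.1]
gripper_width: 0.0295
grasp_force: 0.0
```

```bash
python3 m.py
python3 - <<'E'
from h import *
plan(.5475,-.109,.195,20)
f,W,T=cloud("wrist");save(f,"w2.png")
Q=W.reshape(-1,3);k=np.array([.547,-.109]);a=np.radians(20);X=np.array([np.cos(a),np.sin(a)]);Y=np.array([-np.sin(a),np.cos(a)]);O=k+.03*Y
L=np.c_[(Q[:,:2]-O)@X,(Q[:,:2]-O)@Y,Q[:,2]]
S=L[(abs(L[:,0])<.015)&(L[:,1]>.0)&(L[:,1]<.15)&(L[:,2]>.055)&(L[:,2]<.075)]
print(len(S),cv2.minAreaRect((S[:,:2]*1000).astype(np.float32)),np.median(S[:,2]))
E
```

```text
shift [ 5.6 -0.2 97.3] turn -0.0002 q7 0.475 tilt 0.21 yaw_y 19.99 t 8.2 F [-0.27 -0.41  0.14] w 0.0295 pos [ 0.5198 -0.0342  0.2073]
side blade 93 [ 6.7 33.7  3.7 60.6  0.8] 0.047 (np.float64(0.0034), np.float64(0.064))
side gaugetop 234 [ -0.7  54.6  18.5 104.6   0.6] 0.0643 (np.float64(0.0024), np.float64(0.1069))
shift [-80.    0.4  11.5] turn -0.0 q7 0.475 tilt 0.21 yaw_y 20.0 t 8.3 F [-0.05  0.19 -0.13] w 0.0256 pos [ 0.5197 -0.034   0.2064]
3862 ((0.06589317321777344, 53.36201095581055), (18.752761840820312, 106.70525360107422), 0.26969197392463684) 0.06479506215972222
```

View pics/w2.png

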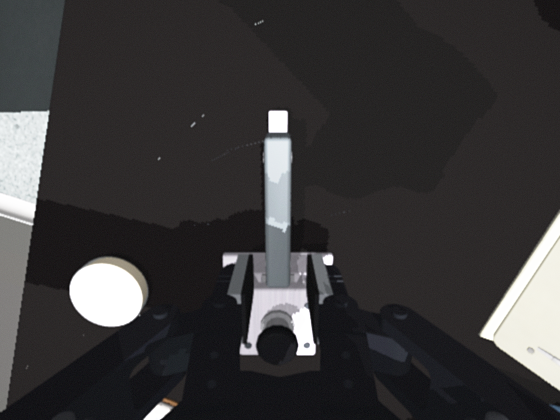

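The wrist view shows the grip seated at (278,215) against the block's face, in line with the rail end at (278,122). The knob is at (277,335). Next I move over the knob with the fingers shut.

Emit:
move_arm:
  steps:
    - [[0, -15, 0, 5, 0], [0, -40, 0, 10, 0], [0, -65, 0, 11, 0], [0, -80, 0, 11, 0], [0, -80, 0, 11, 0]]

```text
time_s: 8.85
position: [0.5459, -0.1114, 0.1928]
tcp_rot: [-1.806, -2.57, 0.002]
ft_force: [0.1, 0.2, 0.5]
gripper_width: 0.0001
grasp_force: 0.0
```

```bash
cat > p.py <<'E'
from h import *
plan(.5475,-.109,.165,20)
for n in("top","side"):
    f,W,T=cloud(n); Q=W.reshape(-1,3);save(f,n+"_k.png")
    S=Q[(np.hypot(Q[:,0]-.547,Q[:,1]+.109)<.03)&(Q[:,2]>.07)&(Q[:,2]<.098)]
    print(n,len(S),S.mean(0) if len(S) else"",np.percentile(S[:,2],[10,50,90]).round(4) if len(S) else "")
E
python3 p.py
```

```text
shift [ 1.7  2.4 27.8] turn -0.0035 q7 0.624 tilt 0.09 yaw_y 19.8 t 8.85 F [0.09 0.18 0.49] w 0.0001 pos [ 0.5459 -0.1114  0.1928]
top 0  
side 111 [ 0.54734162 -0.10868345  0.08772496] [0.074  0.0914 0.0937]
```

Emit:
move_arm:
  steps:
    - [[0, 1, 1, 10, 0], [0, 1, 1, 18, 0], [0, 1, 1, 22, 0], [0, 1, 1, 24, 0], [0, 1, 1, 24, 0]]

```text
time_s: 9.45
position: [0.5465, -0.1077, 0.1693]
tcp_rot: [-1.801, -2.573, 0.0]
ft_force: [0.0, -0.8, 0.0]
gripper_width: -0.0003
grasp_force: 0.0
```

Emit:
move_arm:
  steps:
    - [[0, 0, 0, 1, 0], [0, 0, 0, 2, 0], [0, 0, 0, 2, 0]]

```text
time_s: 9.75
position: [0.5468, -0.1079, 0.1678]
tcp_rot: [1.802, 2.573, 0.0]
ft_force: [0.0, 0.4, 0.6]
gripper_width: -0.0003
grasp_force: 0.0
```

Emit:
move_arm:
  steps:
    - [[0, 0, 0, 1, 0], [0, 0, 0, 2, 0], [0, 0, 0, 2, 0]]

```text
time_s: 10.05
position: [0.5467, -0.1079, 0.1656]
tcp_rot: [-1.802, -2.573, 0.0]
ft_force: [0.6, -0.1, 0.2]
gripper_width: 0.0001
grasp_force: 0.0
```

Emit:
move_arm:
  steps:
    - [[0, 0, 0, 1, 0], [0, 0, 0, 1, 0], [0, 0, 0, 1, 0]]

```text
time_s: 10.35
position: [0.5468, -0.1079, 0.1648]
tcp_rot: [1.802, 2.573, 0.0]
ft_force: [1.4, -0.1, 0.1]
gripper_width: -0.0002
grasp_force: 0.3
```

Emit:
move_arm:
  steps:
    - [[0, 0, 0, 1, 0], [0, 0, 0, 1, 0], [0, 0, 0, 1, 0]]

```text
time_s: 10.65
position: [0.5468, -0.1079, 0.1637]
tcp_rot: [1.802, 2.573, 0.0]
ft_force: [-0.6, 0.1, 1.3]
gripper_width: -0.0001
grasp_force: 0.6
```

Emit:
move_arm:
  steps:
    - [[0, 0, 0, 1, 0], [0, 0, 0, 1, 0], [0, 0, 0, 1, 0]]

```text
time_s: 10.95
position: [0.5468, -0.108, 0.1627]
tcp_rot: [1.802, 2.573, 0.0]
ft_force: [-0.5, 0.2, 2.0]
gripper_width: 0.0001
grasp_force: 0.6
```

Emit:
move_arm:
  steps:
    - [[0, 0, 0, 1, 0], [0, 0, 0, 1, 0], [0, 0, 0, 1, 0]]

```text
time_s: 11.25
position: [0.5468, -0.1079, 0.1617]
tcp_rot: [1.802, 2.573, 0.0]
ft_force: [-0.3, -0.5, 1.8]
gripper_width: -0.0
grasp_force: 0.7
```

Emit:
move_arm:
  steps:
    - [[0, 0, 0, 1, 0], [0, 0, 0, 2, 0], [0, 0, 0, 2, 0]]

```text
time_s: 11.55
position: [0.5468, -0.1079, 0.1597]
tcp_rot: [1.802, 2.573, 0.0]
ft_force: [0.4, 0.5, 2.9]
gripper_width: -0.0
grasp_force: 1.3
```

Emit:
move_arm:
  steps:
    - [[0, 0, 0, 1, 0], [0, 0, 0, 2, 0], [0, 0, 0, 2, 0], [0, 0, 0, 2, 0]]

```text
time_s: 11.95
position: [0.5468, -0.108, 0.1578]
tcp_rot: [1.802, 2.573, 0.0]
ft_force: [0.3, 0.3, 4.8]
gripper_width: 0.0001
grasp_force: 2.2
```

Emit:
move_arm:
  steps:
    - [[0, 0, 0, 1, 0], [0, 0, 0, 2, 0], [0, 0, 0, 3, 0], [0, 0, 0, 3, 0], [0, 0, 0, 3, 0]]

```text
time_s: 12.45
position: [0.5469, -0.1079, 0.155]
tcp_rot: [1.802, 2.573, 0.0]
ft_force: [-0.6, 1.2, 6.8]
gripper_width: 0.0
grasp_force: 3.6
```

Emit:
move_arm:
  steps:
    - [[0, 0, 0, 0, 0], [0, 0, 0, 0, 0], [0, 0, 0, 0, 0]]

```text
time_s: 12.75
position: [0.5469, -0.108, 0.1551]
tcp_rot: [1.802, 2.573, 0.0]
ft_force: [-1.7, 0.3, 6.9]
gripper_width: 0.0001
grasp_force: 3.6
```

```bash
python3 m.py; python3 -c "
from h import *
F=[]
for i in range(8):
    grab_frame('top');F.append(telemetry.sense()['ft_force'][2])
print(np.mean(F),F)"
```

```text
shift [84.1 -0.1 45. ] turn -0.0001 q7 0.638 tilt 0.02 yaw_y 20.0 t 12.75 F [-1.73  0.31  6.91] w 0.0001 pos [ 0.5469 -0.108   0.1551]
side blade 89 [ 7.  33.9 60.2  3.6 89.7] 0.0457 (np.float64(0.0038), np.float64(0.064))
side gaugetop 232 [ -1.3  54.7 105.3  19.4  89.6] 0.0644 (np.float64(0.002), np.float64(0.1073))
top blade 16 [-8.1 33.  56.9  0.5 89.8] 0.0459 (np.float64(0.0045), np.float64(0.0614))
top gaugetop 353 [  0.8  55.3 106.3  17.8  89.8] 0.0634 (np.float64(0.0022), np.float64(0.1085))
7.4464121757358 [np.float64(7.754331495587067), np.float64(8.076759389487298), np.float64(7.3064216487991045), np.float64(7.189904920551072), np.float64(6.719429551020541), np.float64(7.196028658105287), np.float64(7.5825824858895015), np.float64(7.745839256446525)]
```

The push averages 7.4 N, which puts the knob travel near 4.5 mm. The gauge still measures home, so I'm handing in.

```bash
python3 -c "
from rig import manip
print(manip.sign_off())"
```

```text
the job is handed in; nothing more can be done
None
```

I handed the job in with the gauge measured fully home and let go, and the knob held down at about 7.4 N (roughly 4.5 mm into its spring); the dishes and tub were not touched, and no verdict was returned.

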